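# Turn the lens turret and unscrew the long objective

## Robot

A 6-joint arm with a two-finger parallel gripper is mounted at the origin on a cart in front of the work surface, level with it; the furniture and walls round the work are solid. World frame = base frame: x ahead of the robot, y to its left, z up, the work surface at z = 0. Lengths are in mm, angles in degrees, forces in N, time in s.
With the tool pointing down it reaches from about 300 to 850 mm from the base axis. Payload 4.2 kg.
Tool frame: the origin (TCP) lies at the very end of the fingers, on their centre line; the grasp point (between the pads) lies 19 mm behind it (env.grasp_offset is the distance from the TCP to the grasp point, in mm); z points along the fingers, y is the line along which they close (so a half turn about z gives the same grasp; the last joint's range is limited). The gripper opens to 91 mm and grips with 3 to 60 N. Pads are 32 mm wide; open, the fingers measure 118 mm over their backs; the gripper's body (76 mm by 178 mm) begins 60 mm behind the grasp point.
Start: joints at [-1.146, 18.312, 89.639, -0, 72.044, -1.146], TCP at [575.016, 0, 213.976] pointing down, gripper open.
Joint ranges: [-177.97, 177.97], [-48.28, 115.42], [12.27, 149.76], [-77.06, 257.06], [2.81, 150.46], [-146.56, 146.56]. Speed limits (degrees/s): [147.25, 147.25, 180, 180, 180, 180].

## Interface

Orientations are given as [roll, pitch, yaw] about the fixed x, y, z axes, in that order (R = Rz(yaw) Ry(pitch) Rx(roll)).
In Python, from workcell import env, eyes gives the robot as it stands.
- The arm moves only by the tool send_rows, never from a script. Its arguments are lists of equal length, an entry for each row: "grip": the opening, from -1 (shut) to 1 (fully open), so that 0 is half open; "xyz": the shift along the world's x, y, z in m, a list of three; "yaw": the turn about the world's z in degrees. A call has 1 to 8 rows; each row is the pose to reach, as a shift and turn from the pose commanded when the call began; what a row does not reach only later rows make up. A row lasts 1/12 s, in which the tool goes at most 41.7 mm and 7.16 degrees, less where a joint would pass 70% of its speed; a pose out of reach is approached as far as the arm can. A call with a gripper value outside its range is refused whole. The fingers move at their own pace and stop on an object; "grip_force" is the grip in N (left out, the last holds). Time passes only in rows, so rows that repeat a pose let the fingers close. It gives the time, the measured TCP pose, the force, the opening and the grip force at its end, in the units of the state.
- env.state(): the state, without advancing time (a new reading comes with each control period).
- eyes.grab_frame(name): name is "scene" or "side" or "wrist"; returns a dict with "frame" (400x640x3 uint8, red, green, blue), "fx", "fy", "cx", "cy" (pixels), "pose" (4x4, takes a point from camera to world coordinates). Camera axes: x right, y down, z forward; pixel columns grow to the right and rows downward; lengths in mm; the calibration is good to about 2 mm. A picture is of the moment at which its call begins. There is no depth.
- env.job_done(): hands the job in; it is judged then, once.
The state is a dict: "time_s": time; "qpos": joint angles; "qvel": joint speeds; "effort": joint torques, N m; "ee_pos": TCP position; "ee_rot": TCP orientation; "force": force on the tool from outside, world axes, zero at the start; "torque": the same for the moment, N m; "gripper_width": finger opening in mm; "gripper_force": force on a finger pad.
Only numpy, scipy, OpenCV 4.12 (cv2) and the standard library are available. Lean on these libraries where they do the work, as an engineer would, in place of code of your own. Each camera call takes 0.05 s, during which the arm holds its last target. There are 200 camera calls.

## Task

Turn the lens turret until the long objective (the tallest of the three) stands in the middle of the gap in the keeper ring. Unscrew it there - a short twist anticlockwise, seen from above, as far as its stop - lift it straight out through the gap and stand it upright in the round steel dish beside the turret. Leave the other two objectives screwed in, and do not disturb the dish, the tape roll or the screwdriver.

Things in the scene. Friction and masses are not known exactly. Their poses are not given: they have to be found in the camera images.
- turret_base: Fixed dark steel base, a disc of 220 mm diameter on the desk, with the turret's bearing at its centre and five posts that carry the keeper ring. Origin at desk level on the turret's axis; its own -x axis points to the middle of the keeper ring's gap (roughly towards the robot).
- keeper (a point): Centre of the fixed keeper ring, on the turret's axis, at the height of its top. Flat aluminium, radius 87 to 109 mm, 55 to 59 mm above the desk. It lies over the outer edge of the objectives' flanges, so none can be lifted out except at its one gap, 60 mm wide at the inner edge.
- gap (a point): Point of the fixed base where the axis of an objective stands when it is in the middle of the gap: 70 mm from the turret's axis, 46 mm above the desk (the top face of the turret's pads).
- turret: Aluminium turret, origin on its vertical axis at desk level. It turns either way (limits far off, over a full turn) with slight friction (about 0.06 N m), has no detents and stays where it is left. Four square pads (52 mm) at 90 degrees, centres 70 mm from the axis along its own +x, -x, +y and -y; three carry an objective, one is empty.
- pads (a point): Point on the turret's axis level with the top faces of its pads, 46 mm above the desk. Each pad has a 27 mm hole with two notches (14 mm wide, 40 mm across) that lie along the turret's own x axis.
- knob (a point): Centre of the gripping part of the turret's round black knob, on the turret's axis, 90 mm above the desk. The gripping part is a cylinder of 32 mm diameter from 72 to 105 mm above the desk; the knob's rounded top is at 108 mm.
- long_objective_mid (a point): Half-way up the axis of the long objective: 90 mm tall, 130 g (hidden spread 20 to 30 percent); z is its axis. From its bottom: foot to 11.5 mm, knurled flange of 46 mm diameter to 17.5, aluminium barrel of 28 mm diameter to 68, slim tapered nose to 90. Screwed in, its flange rests on the pad: bottom 34.5, this point 79.5, tip 124.5 mm above the desk.
- long_foot (a point): Centre of the long objective's underside. Foot of 24 mm diameter, two lugs (36 mm over tips, 8 wide, 4 high) along this frame's x axis. Screwed in, the lugs are caught under the pad (1.5 mm play) 65 to 73 degrees clockwise of the notches; an anticlockwise twist to the stop lays them in the notches (within 6 degrees). Then it lifts straight out: clear of the pad at 12 mm, of the keeper at 25 mm.
- medium_objective_mid (a point): Half-way up the axis of the medium objective: like the long one but 62 mm tall, 28 mm barrel up to 48 mm, conical nose. Screwed in, this point is 65.5 mm above the desk.
- short_objective_mid (a point): Half-way up the axis of the short objective: 44 mm tall, with a wide barrel of 34 mm diameter. Screwed in, this point is 56.5 mm above the desk.
- dish_floor (a point): Centre of the inner floor, 2 mm above the desk, of the loose round steel dish (117 mm across at the rim, 22 mm high, flat floor about 80 mm across, 350 g). It stands near the desk's front edge, left or right of the turret (another such dish, far off among the things at the left, is not meant).
- tape_mid (a point): Centre of the amber tape roll (about 70 mm across, 12 mm high) lying on the desk.
- driver_mid (a point): Centre of the screwdriver (145 mm long, 26 mm thick handle) lying on the desk.

How it is judged:
By the outcome, as a careful person would: the job done as asked, in the order asked, and still so for the second after the job is handed in, with the robot touching nothing.
It also fails if it takes over 69 s, if anything falls off the work surface, if the arm or the gripper's body presses on something with over 40 N, if the wrist force passes 120 N, or if a joint passes its speed limit or range.

## Working session

There is one attempt and no reset: what is moved stays moved. The work goes in short steps, Python scripts to look and compute and a tool call to move; the robot and the scene stay as the last step left them, time stands still between calls to the robot, and variables do not carry over. Pictures are saved under pics/ and viewed, at most 10 in all, crops included, and the job is handed in when it is done.

Besides the shell and the picture viewer there is one more tool, called after ">>>" by a JSON object that holds its "op" and its "data". send_rows: Moves the arm, as the interface text tells. Its arguments: {"type":"object","properties":{"grip":{"type":"array"},"xyz":{"type":"array"},"yaw":{"type":"array"},"grip_force":{"type":"number"}},"required":["grip","xyz","yaw"]}

```bash
mkdir -p pics
cat > h.py <<'E'
import numpy as np,cv2
from workcell import env,eyes
def ray(f,u,v):
    P=np.array(f["pose"]);d=P[:3,:3]@np.array([(u-f["cx"])/f["fx"],(v-f["cy"])/f["fy"],1]);return P[:3,3],d/np.linalg.norm(d)
def plane(f,u,v,z):
    o,d=ray(f,u,v);return o+d*(z-o[2])/d[2]
def proj(f,p):
    P=np.array(f["pose"]);c=P[:3,:3].T@(np.array(p,float)-P[:3,3]);return np.array([f["fx"]*c[0]/c[2]+f["cx"],f["fy"]*c[1]/c[2]+f["cy"]])
def save(f,n): cv2.imwrite("pics/"+n+".png",cv2.cvtColor(np.array(f["frame"]),cv2.COLOR_RGB2BGR))
E
python3 - <<'E'
from h import *
import pickle
F={n:eyes.grab_frame(n) for n in("scene","side","wrist")}
pickle.dump(F,open("f0.pkl","wb"))
for n,f in F.items(): save(f,n+"0"); print(n,f["fx"],f["cx"],f["cy"],np.round(f["pose"],3).tolist())
a=np.vstack([np.array(F["scene"]["frame"])]);
print(env.state())
E
```

```text
scene 460.97480260908276 313.73679360118695 204.7962619028999 [[0.764, -0.442, 0.47, -11.924], [-0.645, -0.523, 0.557, -602.528], [-0.001, -0.729, -0.685, 888.836], [0.0, 0.0, 0.0, 1.0]]
side 383.42500196121875 321.9438146208685 199.4016362707521 [[0.936, -0.228, 0.267, 322.522], [-0.351, -0.627, 0.696, -597.393], [0.009, -0.745, -0.667, 681.877], [0.0, 0.0, 0.0, 1.0]]
wrist 341.89422454219164 324.90199897772624 198.78072325687242 [[1.0, 0.0, -0.001, 574.238], [0.0, -0.971, -0.238, 66.857], [-0.001, 0.238, -0.971, 385.556], [0.0, 0.0, 0.0, 1.0]]
{'time_s': 0.15, 'qpos': array([-1.14553323e+00,  1.83423002e+01,  8.96896459e+01, -2.61426623e-03,
        7.20432282e+01, -1.14688784e+00]), 'qvel': array([ 4.46464868e-03, -4.96736011e-03, -2.31172312e-01, -9.66628986e-02,
       -2.18896019e-02, -9.46787491e-05]), 'effort': array([-5.72294630e-04, -4.12774551e+01, -2.32154489e+01,  7.26667210e-02,
        4.33494255e-02, -9.00343002e-05]), 'ee_pos': array([ 5.74627962e+02, -2.52905007e-03,  2.13327476e+02]), 'ee_rot': array([-1.79924791e+02,  9.80704873e-04,  9.00021629e+01]), 'force': array([ 1.0472434 , -0.47344228,  0.91234961]), 'torque': array([ 0.05397729, -0.02382709, -0.03619365]), 'gripper_force': 0.0, 'gripper_width': 91.20273099012306}
```

View pics/scene0.png

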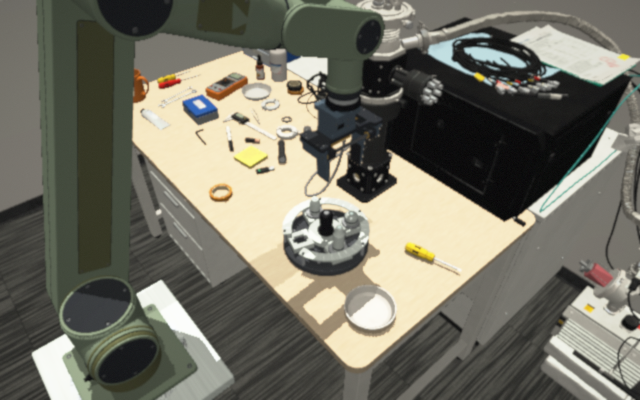

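View pics/side0.png

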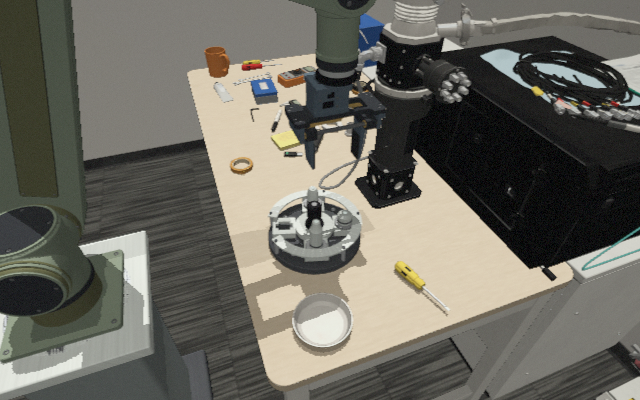

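View pics/wrist0.png

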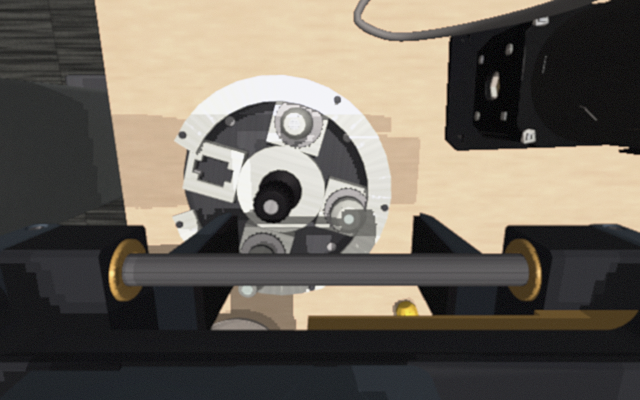

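Run:
```python
import cv2,numpy as np
a=cv2.imread("pics/scene0.png")[190:280,275:380];b=cv2.imread("pics/side0.png")[178:278,260:370];c=cv2.imread("pics/wrist0.png")[70:310,170:400]
cv2.imwrite("pics/crop1.png",np.hstack([cv2.resize(x,(w,300),interpolation=2) for x,w in((a,260),(b,260),(c,270))]))
```

```text
(no output)
```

View pics/crop1.png

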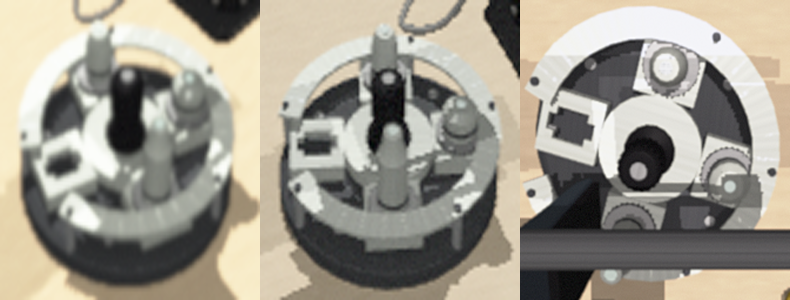

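Run:
```python
from h import *
import pickle
F=pickle.load(open("f0.pkl","rb"));w,s,c=F["wrist"],F["side"],F["scene"]
A=plane(w,270.5,207.6,108);print("axis knob",A,plane(s,315,203,108))
E=plane(w,216.9,168.4,46);print("empty",E,np.linalg.norm((E-A)[:2]),np.degrees(np.arctan2(*(E-A)[[1,0]])))
# gap screws/ring outer: fit outer bright ring
th=np.arctan2(*(E-A)[[1,0]])
for k,n in((1,"front?"),(2,"right"),(3,"back")):
  for h,t in((124.5,"long"),(96.5,"med"),(78.5,"short")):
    p=[A[0]+70*np.cos(th+k*np.pi/2),A[1]+70*np.sin(th+k*np.pi/2),h];print(n,t,proj(w,p).round(),proj(s,p).round(),proj(c,p).round())
# dish: bright-grey blobs on side; ring too
for f,n,roi in((s,"side",(280,285,365,355)),(c,"scene",(335,278,405,340))):
  im=np.array(f["frame"]);x0,y0,x1,y1=roi;hs=cv2.cvtColor(im,cv2.COLOR_RGB2HSV)
  m=((hs[...,1]<40)&(hs[...,2]>90)).astype(np.uint8)[y0:y1,x0:x1]
  cs,_=cv2.findContours(m,0,1);k=max(cs,key=cv2.contourArea);e=cv2.fitEllipse(cv2.convexHull(k));print(n,e)
  u,v=e[0][0]+x0,e[0][1]+y0;print("dish rim",plane(f,u,v,22))
```

```text
axis knob [528.18608831  -8.91210969 108.        ] [533.88639554  -4.57803402 108.        ]
empty [465.77119859  14.81315938  46.        ] 66.77205141748199 159.18710407542997
front? long [241. 288.] [312. 222.] [337. 228.]
front? med [248. 273.] [313. 232.] [337. 236.]
front? short [252. 265.] [313. 237.] [336. 241.]
right long [349. 243.] [345. 200.] [353. 202.]
right med [347. 231.] [345. 209.] [353. 210.]
right short [346. 225.] [344. 215.] [352. 215.]
back long [297. 129.] [314. 179.] [317. 190.]
back med [300. 128.] [314. 188.] [317. 198.]
back short [301. 127.] [314. 194.] [316. 203.]
side ((42.28648376464844, 34.573307037353516), (54.830291748046875, 61.5866584777832), 89.71844482421875)
dish rim [ 466.6306746  -231.66729367   22.        ]
scene ((35.35639572143555, 28.97640609741211), (44.72064971923828, 53.0122184753418), 99.5748062133789)
dish rim [ 465.13741458 -231.50214536   22.        ]
```

>>> {"op": "send_rows", "data": {"grip": [1,1,1,1,1,1], "xyz": [[-0.015,-0.025,0.02],[-0.035,-0.05,0.05],[-0.045,-0.07,0.08],[-0.045,-0.07,0.08],[-0.045,-0.07,0.08],[-0.045,-0.07,0.08]], "yaw": [0,0,0,0,0,0]}}

```text
time_s: 0.65
ee_pos: [529.7, -69.8, 293.3]
ee_rot: [-180.0, -0.0, 90.0]
force: [-0.6, -0.1, 0.5]
gripper_width: 91.3
gripper_force: 0.0
```

Run:
```python
from h import *
import pickle
f=eyes.grab_frame("wrist");pickle.dump(f,open("f1.pkl","wb"))
save(f,"w1");im=cv2.imread("pics/w1.png")[0:220,180:460];cv2.imwrite("pics/w1c.png",cv2.resize(im,(700,550),interpolation=2));print(np.round(f["pose"],3).tolist(),env.state()["ee_pos"])
```

```text
[[1.0, -0.0, -0.0, 529.301], [-0.0, -0.971, -0.238, -3.053], [-0.0, 0.238, -0.971, 465.681], [0.0, 0.0, 0.0, 1.0]] [529.60393489 -69.4859235  292.6104138 ]
```

View pics/w1c.png

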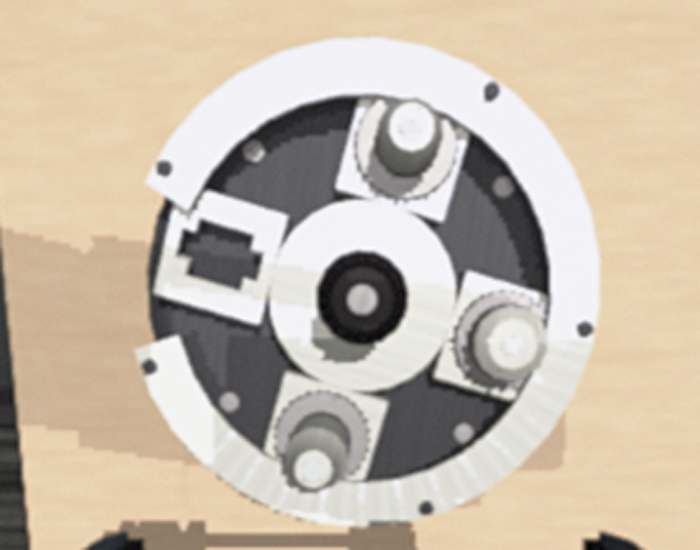

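Run:
```python
from h import *
import pickle
from scipy.optimize import least_squares as L
f=pickle.load(open("f1.pkl","rb"))
P=lambda x,y,z:plane(f,180+x/2.5,y/2.5,z)[:2]
# inner edge of ring (top face where seen) and outer edge
out=np.array([P(x,y,59) for x,y in((363,38),(600,272),(545,427),(440,515),(180,140),(250,71),(500,84),(340,522),(580,200))])
r=L(lambda q:np.hypot(*(out-q[:2]).T)-q[2],[530,-9,109]).x;print("ring fit",r)
A=P(361,299,108);print("knob",A)
C=r[:2]
ang=lambda p,c:np.degrees(np.arctan2(p[1]-c[1],p[0]-c[0]))
for n,a,b in(("in",(188,213),(180,336)),("out",(148,183),(135,351)),("scr",(164,168),(149,367))):
  for c in(A,C):
    a1,b1=ang(P(*a,59),c)%360,ang(P(*b,59),c)%360;print(n,a1,b1,(a1+b1)/2)
for n,p,z in(("empty",(221,252),46),("longtip",(314,469),124.5),("longflange",(322,423),52),("medtip",(410,127),96.5),("shorttip",(512,344),78.5)):
  q=P(*p,z)
  for c in(A,C):print(n,q,np.hypot(*(q-c)),ang(q,c)%360)
```

```text
ring fit [529.90755206  -7.76361749 108.31124859]
knob [528.71949693  -7.54054321]
in 154.5212240345611 191.63121512382844 173.07621957919477
in 154.72276341230125 191.33215103728307 173.02745722479216
out 152.33218213717618 192.9197229984218 172.625952567799
out 152.51780564178887 192.66865318948518 172.59322941563704
scr 147.34094817341088 197.63900191461906 172.48997504401495
scr 147.58615187880827 197.33019759842088 172.45817473861456
empty [462.50079359  13.33620111] 69.43165794853623 162.50152102465415
empty [462.50079359  13.33620111] 70.6319575801957 162.6187162278078
longtip [509.5367033  -74.85333859] 69.99279958300404 254.0935132532005
longtip [509.5367033  -74.85333859] 70.11420794930189 253.109825975933
longflange [509.55646935 -67.18688811] 62.64908687752939 252.188957511411
longflange [509.55646935 -67.18688811] 62.81155673124471 251.0948653242922
medtip [548.44989792  59.68594617] 70.06204105663208 73.64348624863966
medtip [548.44989792  59.68594617] 69.95185649867348 74.62871168971387
shorttip [596.12043281 -27.52274294] 70.30060072679399 343.48661147095225
shorttip [596.12043281 -27.52274294] 69.09825334688591 343.38394170763337
```

>>> {"op": "send_rows", "data": {"grip": [0.1,0.1,0.1,0.1,0.1,0.1,0.1,0.1], "xyz": [[0,0.03,-0.01],[-0.001,0.062,-0.03],[-0.001,0.062,-0.06],[-0.001,0.062,-0.09],[-0.001,0.062,-0.12],[-0.001,0.062,-0.14],[-0.001,0.062,-0.15],[-0.001,0.062,-0.15]], "yaw": [0,0,0,0,0,0,0,0]}}

```text
time_s: 1.37
ee_pos: [526.9, -7.2, 140.5]
ee_rot: [-179.6, -0.0, 90.1]
force: [-0.0, -0.3, -0.8]
gripper_width: 50.1
gripper_force: 0.0
```

>>> {"op": "send_rows", "data": {"grip": [0.1,0.1,0.1,0.1,0.1], "xyz": [[0,0,-0.02],[0,0,-0.04],[0,0,-0.06],[0,0,-0.066],[0,0,-0.066]], "yaw": [0,0,0,0,0]}}

```text
time_s: 1.78
ee_pos: [528.7, -7.8, 77.3]
ee_rot: [-179.9, -0.0, 90.0]
force: [-0.2, 0.3, -0.5]
gripper_width: 50.3
gripper_force: 0.0
```

>>> {"op": "send_rows", "data": {"grip": [-1,-1,-1,-1,-1,-1], "xyz": [[0,0,0],[0,0,0],[0,0,0],[0,0,0],[0,0,0],[0,0,0]], "yaw": [0,0,0,0,0,0], "grip_force": 25}}

```text
time_s: 2.28
ee_pos: [529.2, -8.0, 79.3]
ee_rot: [179.9, -0.0, 90.0]
force: [-2.4, -0.1, 5.9]
gripper_width: 31.2
gripper_force: 25.0
```

>>> {"op": "send_rows", "data": {"grip": [-1,-1,-1,-1,-1,-1,-1,-1], "xyz": [[0,0,0],[0,0,0],[0,0,0],[0,0,0],[0,0,0],[0,0,0],[0,0,0],[0,0,0]], "yaw": [-3,-8,-13,-18,-23,-29,-35,-41]}}

```text
time_s: 2.95
ee_pos: [528.8, -7.9, 79.3]
ee_rot: [180.0, -0.0, 48.7]
force: [-3.1, 1.3, 7.5]
gripper_width: 31.3
gripper_force: 25.0
```

>>> {"op": "send_rows", "data": {"grip": [-1,-1,-1,-1,-1,-1,-1,-1], "xyz": [[0,0,0],[0,0,0],[0,0,0],[0,0,0],[0,0,0],[0,0,0],[0,0,0],[0,0,0]], "yaw": [-6,-12,-18,-24,-30,-36,-39,-40]}}

```text
time_s: 3.62
ee_pos: [528.6, -7.6, 79.3]
ee_rot: [-180.0, -0.0, 8.9]
force: [-4.1, 1.7, 7.0]
gripper_width: 31.1
gripper_force: 25.0
```

>>> {"op": "send_rows", "data": {"grip": [-1,-1,0.1,0.1,0.1,0.1,0.1], "xyz": [[0,0,0],[0,0,0],[0,0,0],[0,0,0],[0,0,0],[0,0,0.03],[0,0,0.07]], "yaw": [0,0,0,0,0,0,0]}}

```text
time_s: 4.2
ee_pos: [526.5, -8.0, 145.5]
ee_rot: [-179.9, 0.5, 9.0]
force: [0.9, 0.3, 0.0]
gripper_width: 50.1
gripper_force: 0.0
```

>>> {"op": "send_rows", "data": {"grip": [0.1,0.1,0.1,0.1,0.1,0.1,0.1], "xyz": [[0,0,0.035],[-0.01,0,0.07],[-0.035,0,0.1],[-0.065,0,0.125],[-0.09,0,0.14],[-0.1,0,0.145],[-0.1,0,0.145]], "yaw": [0,0,0,0,0,0,0]}}

```text
time_s: 4.78
ee_pos: [428.1, -8.1, 294.6]
ee_rot: [179.9, -0.2, 9.0]
force: [0.7, -0.0, 0.7]
gripper_width: 50.0
gripper_force: 0.0
```

Run:
```python
from h import *
import pickle
f=eyes.grab_frame("wrist");pickle.dump(f,open("f2.pkl","wb"))
save(f,"w2");im=cv2.imread("pics/w2.png")[0:240,160:480];cv2.imwrite("pics/w2c.png",cv2.resize(im,(800,600),interpolation=2));print(np.round(f["pose"],3).tolist(),env.state()["ee_pos"])
```

```text
[[0.156, -0.96, -0.231, 492.831], [-0.988, -0.152, -0.038, 2.536], [0.001, 0.234, -0.972, 467.237], [0.0, 0.0, 0.0, 1.0]] [429.10834098  -8.06657245 293.34940656]
```

View pics/w2c.png

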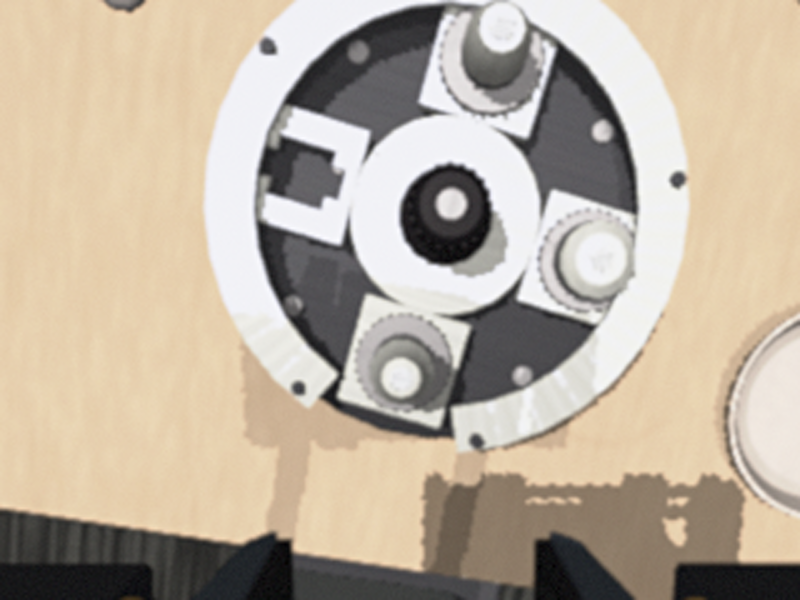

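Run:
```python
from h import *
import pickle
f=pickle.load(open("f2.pkl","rb"))
P=lambda x,y,z:plane(f,160+x/2.5,y/2.5,z)[:2]
A=P(452,204,108);print("knob",A)
ang=lambda p,c:np.degrees(np.arctan2(p[1]-c[1],p[0]-c[0]))%360
for n,a,b in(("in",(340,377),(452,407)),("out",(312,407),(456,452)),("scr",(299,388),(477,441))):
  a1,b1=ang(P(*a,59),A),ang(P(*b,59),A);print(n,a1,b1,(a1+b1)/2)
for n,p,z in(("longtip",(402,377),124.5),("longflange",(406,360),52),("medtip",(504,27),96.5),("shorttip",(600,260),78.5)):
  q=P(*p,z);print(n,q,np.hypot(*(q-A)),ang(q,A))
```

```text
knob [528.74390974  -8.21772863]
in 154.68438586248 191.09365848982213 172.88902217615106
out 152.96694150423022 191.810852641025 172.38889707262763
scr 147.429818475328 197.4414600196165 172.43563924747224
longtip [459.31157283   1.02331414] 70.04460207965249 172.41881789514503
longflange [4.60563411e+02 5.19446845e-02] 68.6801860436523 173.08432523842032
medtip [598.43403507 -17.72859291] 70.3361223513223 352.22864702753
shorttip [518.83488654 -77.11991186] 69.61105942878257 261.81623886696747
```

>>> {"op": "send_rows", "data": {"grip": [0.1,0.1,0.1,0.1,0.1,0.1,0.1,0.1], "xyz": [[0.015,0.004,-0.02],[0.03,0.009,-0.05],[0.0305,0.009,-0.085],[0.0305,0.009,-0.115],[0.0305,0.009,-0.14],[0.0305,0.009,-0.155],[0.0305,0.009,-0.155],[0.0305,0.009,-0.155]], "yaw": [0,0,0,0,0,0,0,0]}}

```text
time_s: 5.5
ee_pos: [459.6, 1.0, 136.2]
ee_rot: [-180.0, 0.2, 9.0]
force: [0.7, -0.3, 0.2]
gripper_width: 50.3
gripper_force: 0.0
```

>>> {"op": "send_rows", "data": {"grip": [0.1,0.1,0.1,0.1,0.1], "xyz": [[0,0,-0.025],[0,0,-0.05],[0,0,-0.065],[0,0,-0.07],[0,0,-0.07]], "yaw": [0,0,0,0,0]}}

```text
time_s: 5.92
ee_pos: [459.9, 1.0, 67.7]
ee_rot: [-180.0, 0.0, 9.0]
force: [0.0, 0.5, 0.0]
gripper_width: 50.2
gripper_force: 0.0
```

>>> {"op": "send_rows", "data": {"grip": [-1,-1,-1,-1,-1,-1], "xyz": [[0,0,0],[0,0,0],[0,0,0],[0,0,0],[0,0,0],[0,0,0]], "yaw": [0,0,0,0,0,0], "grip_force": 30}}

```text
time_s: 6.42
ee_pos: [460.4, 1.0, 69.0]
ee_rot: [180.0, -0.1, 9.0]
force: [0.2, -0.1, 6.5]
gripper_width: 27.3
gripper_force: 30.0
```

```bash
python3 -c "
from h import *
s=env.state();print(s['torque'],s['force'],s['ee_pos'])"
```

```text
[0.06922339 0.15735286 0.01591798] [ 0.18589444 -0.0976163   6.52505477] [460.36854115   1.03308623  68.9917468 ]
```

>>> {"op": "send_rows", "data": {"grip": [-1,-1,-1,-1,-1,-1,-1,-1], "xyz": [[0,0,0],[0,0,0],[0,0,0],[0,0,0],[0,0,0],[0,0,0],[0,0,0],[0,0,0]], "yaw": [3,8,14,20,26,32,37,40]}}

```text
time_s: 7.08
ee_pos: [460.6, 1.0, 69.0]
ee_rot: [179.9, -0.1, 49.2]
force: [0.2, -0.4, 5.7]
gripper_width: 27.4
gripper_force: 30.0
```

>>> {"op": "send_rows", "data": {"grip": [-1,-1,-1,-1,-1,-1,-1], "xyz": [[0,0,0],[0,0,0],[0,0,0],[0,0,0],[0,0,0],[0,0,0],[0,0,0]], "yaw": [4,8,12,16,20,22,22]}}

```text
time_s: 7.67
ee_pos: [460.7, 1.0, 69.0]
ee_rot: [179.8, -0.1, 71.1]
force: [0.7, -0.0, 5.7]
gripper_width: 27.0
gripper_force: 30.0
```

```bash
python3 -c "
from h import *
s=env.state();print(s['torque'],s['force'],s['ee_pos'],s['ee_rot'])"
```

```text
[0.05098227 0.01764757 0.01519814] [ 0.72686604 -0.00969694  5.70559855] [460.74209473   0.98141669  68.9985981 ] [ 1.79829952e+02 -5.55410667e-02  7.10658726e+01]
```

Free so far at 62°. Continue in small steps to find the stop.

>>> {"op": "send_rows", "data": {"grip": [-1,-1,-1,-1], "xyz": [[0,0,0],[0,0,0],[0,0,0],[0,0,0]], "yaw": [2,4,5,5]}}

```text
time_s: 8.0
ee_pos: [460.8, 1.0, 69.0]
ee_rot: [179.8, -0.0, 76.0]
force: [0.6, 0.0, 4.9]
gripper_width: 27.6
gripper_force: 30.0
```

```bash
python3 -c "
from h import *
s=env.state();print(s['torque'],s['force'],s['ee_pos'],s['ee_rot'])"
```

```text
[ 0.07933545  0.00011897 -0.07017898] [0.63779538 0.01835954 4.90974679] [460.76770185   0.98410338  69.00404632] [ 1.79824088e+02 -4.36778077e-02  7.60234020e+01]
```

>>> {"op": "send_rows", "data": {"grip": [-1,-1,-1,-1], "xyz": [[0,0,0],[0,0,0],[0,0,0],[0,0,0]], "yaw": [2,4,4,4]}}

```text
time_s: 8.33
ee_pos: [460.8, 1.0, 69.0]
ee_rot: [179.8, -0.0, 80.0]
force: [0.4, -0.2, 5.5]
gripper_width: 27.5
gripper_force: 30.0
```

```bash
python3 -c "
from h import *
s=env.state();print(s['torque'],s['force'],s['ee_pos'],s['ee_rot'])"
```

```text
[0.04331786 0.01529624 0.06628955] [ 0.40016238 -0.16294658  5.45898033] [460.77376192   0.9973899   68.99734566] [ 1.79821468e+02 -2.83848549e-02  8.00092597e+01]
```

>>> {"op": "send_rows", "data": {"grip": [-1,-1,-1,-1], "xyz": [[0,0,0],[0,0,0],[0,0,0],[0,0,0]], "yaw": [2,4,4,4]}}

```text
time_s: 8.67
ee_pos: [460.7, 0.9, 69.0]
ee_rot: [179.8, -0.0, 84.0]
force: [0.1, -0.2, 5.6]
gripper_width: 27.1
gripper_force: 30.0
```

```bash
python3 -c "
from h import *
s=env.state();print(s['torque'],s['force'],s['ee_pos'],s['ee_rot'])"
```

```text
[0.00775821 0.06139866 0.04001358] [ 0.08694955 -0.18811483  5.58414473] [460.74471658   0.90291597  69.00640154] [ 1.79823992e+02 -7.92737385e-03  8.40034517e+01]
```

>>> {"op": "send_rows", "data": {"grip": [-1,-1,-1,-1], "xyz": [[0,0,0],[0,0,0],[0,0,0],[0,0,0]], "yaw": [2,4,4,4]}}

```text
time_s: 9.0
ee_pos: [460.2, 0.6, 69.0]
ee_rot: [179.9, 0.0, 88.0]
force: [-0.9, -1.9, 7.4]
gripper_width: 27.1
gripper_force: 30.0
```

```bash
python3 -c "
from h import *
s=env.state();print(s['torque'],s['force'],s['ee_pos'],s['ee_rot'])"
```

```text
[-0.25115535  0.17855133 -0.05326743] [-0.89000882 -1.85675206  7.39094934] [460.22743225   0.57099501  68.975667  ] [1.79883986e+02 3.95010465e-02 8.80024106e+01]
```

>>> {"op": "send_rows", "data": {"grip": [-1,-1,-1,-1,-1], "xyz": [[0,0,0.001],[0,0,0.002],[0,0,0.003],[0,0,0.004],[0,0,0.004]], "yaw": [1,1,1,1,1]}}

```text
time_s: 9.42
ee_pos: [459.4, 0.9, 71.3]
ee_rot: [-180.0, 0.0, 89.0]
force: [2.8, -1.0, -10.8]
gripper_width: 26.8
gripper_force: 30.0
```

>>> {"op": "send_rows", "data": {"grip": [-1,-1,-1,-1,-1,-1,-1], "xyz": [[0,0,-0.002],[0,0,-0.0035],[0,0,-0.0035],[0,0,-0.0035],[0,0,-0.0035],[0,0,-0.0035],[0,0,-0.0035]], "yaw": [0,0,2,4,6,6,6]}}

```text
time_s: 10.0
ee_pos: [460.7, 0.9, 69.1]
ee_rot: [179.8, 0.0, 95.0]
force: [2.7, -2.1, -0.2]
gripper_width: 27.3
gripper_force: 30.0
```

```bash
python3 -c "
from h import *
s=env.state();print(s['torque'],s['force'],s['ee_pos'],s['ee_rot'],s['effort'][5])
f=eyes.grab_frame('side');save(f,'s3');g=eyes.grab_frame('wrist');save(g,'w3')
a=cv2.imread('pics/s3.png')[160:280,250:370];b=cv2.imread('pics/w3.png')[60:360,150:490]
cv2.imwrite('pics/c3.png',np.hstack([cv2.resize(a,(400,400),interpolation=2),cv2.resize(b,(400,400),interpolation=2)]))"
```

```text
[-0.30386276 -0.55656514 -0.12155669] [ 2.66357246 -2.06527009 -0.20425315] [460.71183669   0.88166527  69.122229  ] [1.79839259e+02 2.56100004e-02 9.49510179e+01] -0.1158880814909935
```

View pics/c3.png

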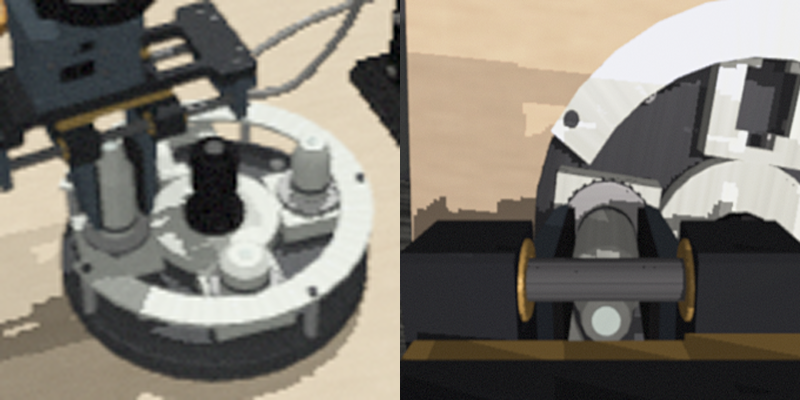

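>>> {"op": "send_rows", "data": {"grip": [-1,-1,-1,-1,-1,-1], "xyz": [[0,0,0.001],[0,0,0.002],[0,0,0.003],[0,0,0.004],[0,0,0.005],[0,0,0.005]], "yaw": [0,0,0,0,0,0]}}

```text
time_s: 10.6
ee_pos: [459.6, 0.8, 71.8]
ee_rot: [-180.0, 0.0, 95.0]
force: [6.7, -1.5, -16.0]
gripper_width: 27.5
gripper_force: 30.0
```

```bash
python3 -c "
from h import *
s=env.state();print(s['torque'],s['force'],s['ee_pos'],s['ee_rot'],s['effort'][5])"
```

```text
[-0.58559306 -1.51572947 -0.12610601] [  6.67097893  -1.53059646 -15.95624692] [459.56770489   0.81759404  71.84961812] [-1.79986878e+02  2.49618864e-02  9.50006066e+01] -0.11096255388110876
```

>>> {"op": "send_rows", "data": {"grip": [-1,-1,-1,-1,-1,-1,-1], "xyz": [[0,0,-0.002],[0,0,-0.0045],[0,0,-0.0045],[0,0,-0.0045],[0,0,-0.0045],[0,0,-0.0045],[0,0,-0.0045]], "yaw": [0,0,0,0,2,4,4], "grip_force": 55}}

```text
time_s: 11.18
ee_pos: [460.5, 0.3, 69.5]
ee_rot: [179.9, 0.1, 99.1]
force: [4.4, -5.1, 2.6]
gripper_width: 27.1
gripper_force: 55.0
```

```bash
cat > st.py <<'E'
from h import *
s=env.state();print(s['torque'].round(3),s['force'].round(1),s['ee_pos'].round(1),s['ee_rot'].round(1),s['effort'][5].round(3))
E
python3 st.py
```

```text
[-0.922 -0.764 -0.324] [ 4.4 -5.1  2.6] [4.605e+02 3.000e-01 6.950e+01] [1.799e+02 1.000e-01 9.910e+01] -0.548
```

>>> {"op": "send_rows", "data": {"grip": [-1,-1,-1,-1,-1], "xyz": [[0,0,0],[0,0,0],[0,0,0],[0,0,0],[0,0,0]], "yaw": [2,4,6,6,6]}}

```text
time_s: 11.6
ee_pos: [460.5, -1.5, 69.6]
ee_rot: [179.9, 0.3, 105.0]
force: [4.2, -12.3, 2.2]
gripper_width: 26.7
gripper_force: 55.0
```

```bash
python3 st.py
```

```text
[-2.41  -0.799 -0.834] [  4.2 -12.3   2.2] [460.5  -1.5  69.6] [179.9   0.3 105. ] -0.801
```

>>> {"op": "send_rows", "data": {"grip": [-1,-1,-1,-1,-1], "xyz": [[0,0,0],[0,0,0],[0,0,0],[0,0,0],[0,0,0]], "yaw": [-2,-4,-6,-6,-6]}}

```text
time_s: 12.02
ee_pos: [460.5, 0.7, 69.5]
ee_rot: [179.9, 0.1, 99.0]
force: [3.3, -4.1, 2.5]
gripper_width: 27.0
gripper_force: 55.0
```

```bash
python3 st.py
```

```text
[-0.639 -0.883 -0.231] [ 3.3 -4.1  2.5] [460.5   0.7  69.5] [1.799e+02 1.000e-01 9.900e+01] -0.212
```

>>> {"op": "send_rows", "data": {"grip": [-1,-1,-1,-1,-1,-1], "xyz": [[0,0,0.001],[0,0,0.002],[0,0,0.003],[0,0,0.004],[0,0,0.005],[0,0,0.005]], "yaw": [0,0,0,0,0,0]}}

```text
time_s: 12.52
ee_pos: [460.1, 0.5, 71.9]
ee_rot: [180.0, 0.1, 99.1]
force: [8.5, -3.9, -20.7]
gripper_width: 26.9
gripper_force: 55.0
```

```bash
python3 st.py
```

```text
[-1.001 -2.126 -0.15 ] [  8.5  -3.9 -20.7] [460.1   0.5  71.9] [1.80e+02 1.00e-01 9.91e+01] -0.207
```

>>> {"op": "send_rows", "data": {"grip": [-1,-1,-1,-1,-1,-1], "xyz": [[0,0,-0.002],[0,0,-0.004],[0.001,0,-0.004],[0.002,0,-0.004],[0.002,0,-0.004],[0.002,0,-0.004]], "yaw": [0,0,-1,-3,-3,-3]}}

```text
time_s: 13.02
ee_pos: [460.7, 1.2, 70.4]
ee_rot: [-179.9, -0.0, 96.0]
force: [0.1, -0.7, 6.2]
gripper_width: 26.8
gripper_force: 55.0
```

```bash
python3 st.py
```

```text
[-0.277 -0.172 -0.101] [ 0.1 -0.7  6.2] [460.7   1.2  70.4] [-179.9   -0.    96. ] -0.087
```

>>> {"op": "send_rows", "data": {"grip": [-1,-1,-1,-1,-1,-1], "xyz": [[0,0,0.001],[0,0,0.002],[0,0,0.003],[0,0,0.004],[0,0,0.004],[0,0,0.004]], "yaw": [0,0,0,0,0,0]}}

```text
time_s: 13.52
ee_pos: [460.3, 0.9, 72.0]
ee_rot: [-179.8, 0.0, 96.0]
force: [4.3, -1.1, -17.2]
gripper_width: 26.9
gripper_force: 55.0
```

```bash
python3 st.py
```

```text
[-0.55  -1.213 -0.069] [  4.3  -1.1 -17.2] [460.3   0.9  72. ] [-179.8    0.    96. ] -0.101
```

>>> {"op": "send_rows", "data": {"grip": [-1,-1,-1,-1,-1], "xyz": [[0,0,-0.001],[0,0,-0.001],[0,0,-0.001],[0,0,-0.001],[0,0,-0.001]], "yaw": [-1,-2,-3,-4,-4]}}

```text
time_s: 13.93
ee_pos: [459.8, 1.2, 72.0]
ee_rot: [-179.8, -0.0, 91.9]
force: [0.5, 0.2, -18.3]
gripper_width: 27.2
gripper_force: 55.0
```

>>> {"op": "send_rows", "data": {"grip": [-1,-1,-1,-1,-1], "xyz": [[0,0,0],[0,0,0],[0,0,0],[0,0,0],[0,0,0]], "yaw": [-1,-2,-3,-4,-4]}}

```text
time_s: 14.35
ee_pos: [459.2, 1.2, 72.2]
ee_rot: [-179.7, -0.0, 87.9]
force: [-3.3, 1.3, -18.5]
gripper_width: 27.2
gripper_force: 55.0
```

>>> {"op": "send_rows", "data": {"grip": [-1,-1,-1,-1,-1], "xyz": [[0,0,0],[0,0,0],[0,0,0],[0,0,0],[0,0,0]], "yaw": [-1,-2,-3,-4,-4]}}

```text
time_s: 14.77
ee_pos: [461.4, 0.9, 73.8]
ee_rot: [-180.0, 0.0, 83.9]
force: [-5.1, -0.5, -4.6]
gripper_width: 26.7
gripper_force: 55.0
```

```bash
python3 st.py
```

```text
[-0.044  1.401  0.025] [-5.1 -0.5 -4.6] [461.4   0.9  73.8] [-180.     0.    83.9] 0.068
```

>>> {"op": "send_rows", "data": {"grip": [-1,-1,-1,-1,-1,-1,-1,-1], "xyz": [[-0.001,0,0],[-0.001,0,0.001],[-0.001,0,0.002],[-0.001,0,0.003],[-0.001,0,0.004],[-0.001,0,0.005],[-0.001,0,0.006],[-0.001,0,0.006]], "yaw": [0,0,0,0,0,0,0,0]}}

```text
time_s: 15.43
ee_pos: [461.4, 1.0, 79.6]
ee_rot: [179.9, -0.0, 84.0]
force: [-3.5, -0.4, -0.6]
gripper_width: 27.3
gripper_force: 55.0
```

```bash
python3 st.py
```

```text
[-0.164  0.756  0.039] [-3.5 -0.4 -0.6] [461.4   1.   79.6] [179.9  -0.   84. ] -0.0
```

>>> {"op": "send_rows", "data": {"grip": [-1,-1,-1,-1,-1,-1,-1,-1], "xyz": [[-0.001,0,0.002],[-0.001,0,0.004],[-0.001,0,0.006],[-0.001,0,0.009],[-0.001,0,0.013],[-0.001,0,0.018],[-0.001,0,0.024],[-0.001,0,0.03]], "yaw": [0,0,0,0,0,0,0,0]}}

```text
time_s: 16.1
ee_pos: [459.7, 1.0, 109.7]
ee_rot: [180.0, -0.0, 84.0]
force: [-0.1, -0.1, -1.3]
gripper_width: 26.7
gripper_force: 55.0
```

>>> {"op": "send_rows", "data": {"grip": [-1,-1,-1,-1,-1,-1], "xyz": [[0,0,0.01],[0,0,0.02],[0,0,0.03],[0,0,0.04],[0,0,0.045],[0,0,0.045]], "yaw": [0,0,0,0,0,0]}}

```text
time_s: 16.6
ee_pos: [460.5, 1.0, 155.4]
ee_rot: [179.8, -0.0, 84.0]
force: [0.8, 0.1, -0.8]
gripper_width: 27.2
gripper_force: 55.0
```

```bash
python3 st.py
python3 - <<'E'
from h import *
f=eyes.grab_frame('side');save(f,'s4');g=eyes.grab_frame('scene');save(g,'c4')
a=cv2.imread('pics/s4.png')[120:360,230:400];b=cv2.imread('pics/c4.png')[140:350,255:425]
cv2.imwrite('pics/c4c.png',np.hstack([cv2.resize(a,(400,565),interpolation=2),cv2.resize(b,(400,565),interpolation=2)]))
E
```

```text
[ 0.021 -0.051 -0.015] [ 0.8  0.1 -0.8] [460.5   1.  155.4] [179.8  -0.   84. ] -0.001
```

View pics/c4c.png

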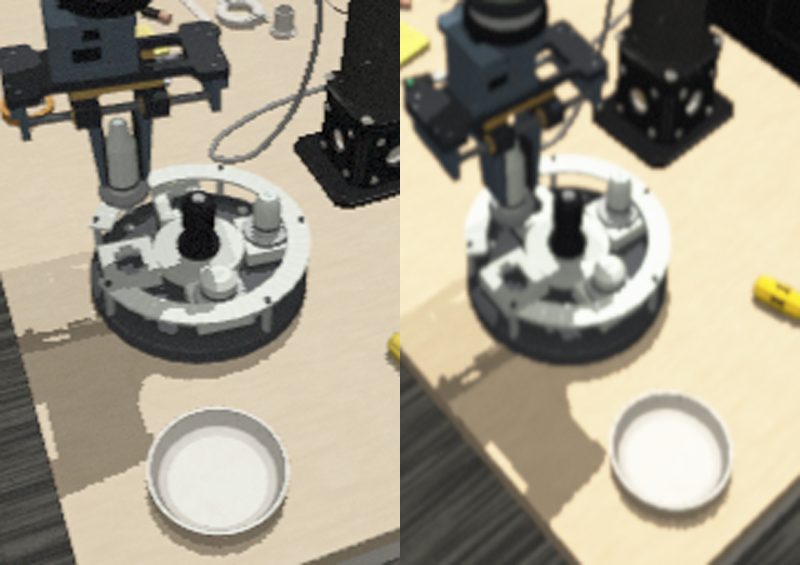

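>>> {"op": "send_rows", "data": {"grip": [-1,-1,-1,-1,-1,-1,-1,-1], "xyz": [[0,-0.01,0],[0.001,-0.03,0],[0.002,-0.06,0],[0.003,-0.09,0],[0.004,-0.12,0],[0.005,-0.15,0],[0.006,-0.18,0],[0.0065,-0.205,0]], "yaw": [0,0,0,0,0,0,0,0]}}

```text
time_s: 17.37
ee_pos: [465.3, -206.6, 153.3]
ee_rot: [-179.9, 0.0, 84.0]
force: [0.2, -0.1, -1.6]
gripper_width: 27.1
gripper_force: 55.0
```

>>> {"op": "send_rows", "data": {"grip": [-1,-1,-1,-1,-1,-1,-1,-1], "xyz": [[0,-0.018,0],[0,-0.0275,0],[0,-0.0275,-0.01],[0,-0.0275,-0.03],[0,-0.0275,-0.055],[0,-0.0275,-0.08],[0,-0.0275,-0.1],[0,-0.0275,-0.105]], "yaw": [0,0,0,0,0,0,0,0]}}

```text
time_s: 18.03
ee_pos: [463.1, -228.9, 45.1]
ee_rot: [-179.6, -0.2, 84.1]
force: [-0.4, 0.3, -1.9]
gripper_width: 27.2
gripper_force: 55.0
```

```bash
python3 st.py
python3 - <<'E'
from h import *
f=eyes.grab_frame('side');save(f,'s5');g=eyes.grab_frame('scene');save(g,'c5')
a=cv2.imread('pics/s5.png')[210:370,250:400];b=cv2.imread('pics/c5.png')[190:350,300:450]
cv2.imwrite('pics/c5c.png',np.hstack([cv2.resize(a,(400,427),interpolation=2),cv2.resize(b,(400,427),interpolation=2)]))
E
```

```text
[-0.013  0.06   0.019] [-0.4  0.3 -1.9] [ 463.1 -228.9   45.1] [-179.6   -0.2   84.1] 0.005
```

View pics/c5c.png

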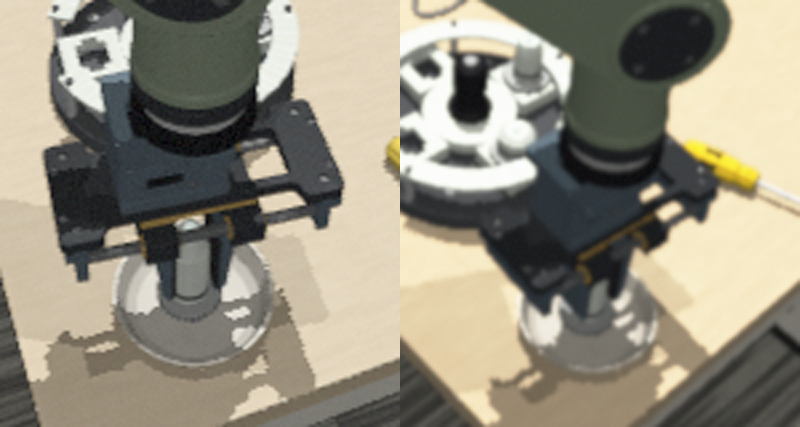

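>>> {"op": "send_rows", "data": {"grip": [-1,-1,-1,-1,-1,-1,-1], "xyz": [[0,0,-0.002],[0,0,-0.004],[0,0,-0.006],[0,0,-0.008],[0,0,-0.009],[0,0,-0.009],[0,0,-0.009]], "yaw": [0,0,0,0,0,0,0]}}

```text
time_s: 18.72
ee_pos: [466.1, -231.6, 40.1]
ee_rot: [180.0, 0.0, 84.0]
force: [-1.2, -1.0, -1.7]
gripper_width: 27.2
gripper_force: 55.0
```

>>> {"op": "send_rows", "data": {"grip": [-1,-1,-1,-1], "xyz": [[0,0,-0.0007],[0,0,-0.0015],[0,0,-0.0015],[0,0,-0.0015]], "yaw": [0,0,0,0]}}

```text
time_s: 19.05
ee_pos: [466.0, -231.5, 38.4]
ee_rot: [-180.0, -0.0, 84.0]
force: [-0.6, 0.2, -1.4]
gripper_width: 26.8
gripper_force: 55.0
```

>>> {"op": "send_rows", "data": {"grip": [-1,-1,-1,-1], "xyz": [[0,0,-0.0005],[0,0,-0.001],[0,0,-0.001],[0,0,-0.001]], "yaw": [0,0,0,0]}}

```text
time_s: 19.38
ee_pos: [466.0, -231.5, 37.4]
ee_rot: [180.0, -0.0, 84.0]
force: [0.3, 0.8, -0.9]
gripper_width: 27.2
gripper_force: 55.0
```

>>> {"op": "send_rows", "data": {"grip": [-1,-1,-1,-1], "xyz": [[0,0,-0.0005],[0,0,-0.001],[0,0,-0.001],[0,0,-0.001]], "yaw": [0,0,0,0]}}

```text
time_s: 19.72
ee_pos: [466.1, -231.6, 36.8]
ee_rot: [180.0, 0.0, 84.0]
force: [-0.9, -0.7, 3.4]
gripper_width: 26.9
gripper_force: 55.0
```

>>> {"op": "send_rows", "data": {"grip": [-1,-1,-1], "xyz": [[0,0,0],[0,0,0],[0,0,0]], "yaw": [0,0,0], "grip_force": 5}}

```text
time_s: 19.97
ee_pos: [466.3, -231.8, 36.8]
ee_rot: [180.0, 0.0, 84.0]
force: [-0.9, -0.2, 3.8]
gripper_width: 28.0
gripper_force: 5.0
```

>>> {"op": "send_rows", "data": {"grip": [-0.38,-0.33,-0.25,-0.15,0,0.1,0.1,0.1], "xyz": [[0,0,0],[0,0,0],[0,0,0],[0,0,0],[0,0,0],[0,0,0],[0,0,0],[0,0,0]], "yaw": [0,0,0,0,0,0,0,0]}}

```text
time_s: 20.63
ee_pos: [466.0, -231.5, 36.4]
ee_rot: [-180.0, -0.0, 84.0]
force: [0.4, 0.6, 0.1]
gripper_width: 50.1
gripper_force: 0.0
```

>>> {"op": "send_rows", "data": {"grip": [0.1,0.1,0.1,0.1,0.1,0.1,0.1,0.1], "xyz": [[0,0,0.01],[0,0,0.03],[0,0,0.055],[0,0,0.08],[0,0,0.11],[0,0,0.14],[0,0,0.16],[0,0,0.16]], "yaw": [0,0,0,0,0,0,0,0]}}

```text
time_s: 21.3
ee_pos: [468.5, -232.8, 202.1]
ee_rot: [179.4, 0.2, 84.0]
force: [0.6, 0.3, 0.5]
gripper_width: 50.1
gripper_force: 0.0
```

```bash
python3 st.py
python3 - <<'E'
from h import *
f=eyes.grab_frame('side');save(f,'s6');g=eyes.grab_frame('scene');save(g,'c6')
a=cv2.imread('pics/s6.png')[170:370,230:400];b=cv2.imread('pics/c6.png')[180:350,270:440]
cv2.imwrite('pics/c6c.png',np.hstack([cv2.resize(a,(400,470),interpolation=2),cv2.resize(b,(400,470),interpolation=2)]))
E
```

```text
[-0.027 -0.022 -0.04 ] [0.6 0.3 0.5] [ 468.5 -232.8  202.1] [179.4   0.2  84. ] -0.004
```

View pics/c6c.png

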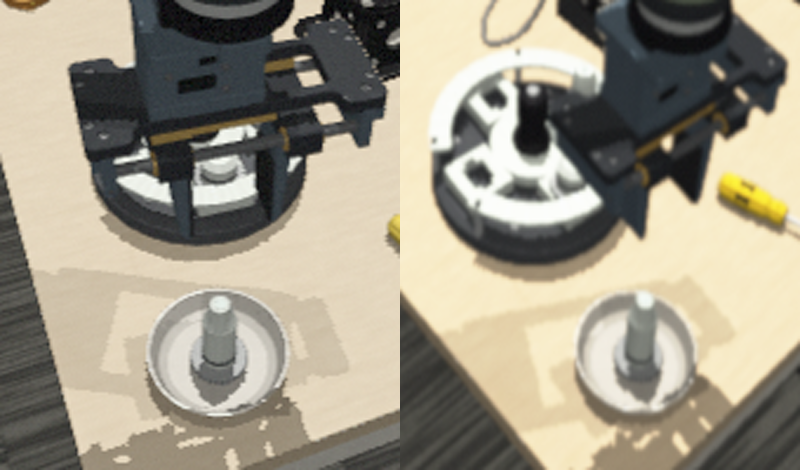

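```bash
python3 -c "
from h import *
print(env.job_done())"
```

```text
the job is handed in; nothing more can be done
None
```

I turned the long objective to the middle of the gap, unscrewed it there, lifted it straight out and stood it upright near the centre of the dish; the job is handed in at about 21 s. The other two objectives were still screwed in when last clearly seen, and I did not touch the dish, tape or screwdriver; at the twist's stop it would not lift (up to 21 N pull), so I backed it off about 12° under a light pull and it came free.

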